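# Make up an injection kit and an oral kit in their clip trays

## Robot

A 6-joint arm with a two-finger parallel gripper is mounted at the origin on a cart in front of the work surface, level with it; the furniture and walls round the work are solid. World frame = base frame: x ahead of the robot, y to its left, z up, the work surface at z = 0. Lengths are in m, angles in degrees, forces in N, time in s.
With the tool pointing down it reaches from about 0.4 to 0.825 m from the base axis. Payload 7 kg.
Tool frame: the origin (TCP) lies midway between the tips of the shut fingers; the grasp point (between the pads) lies 19 mm behind it; z points along the fingers, y is the line along which they close (so a half turn about z gives the same grasp; the last joint's range is limited). The gripper opens to 88 mm and grips with 3 to 60 N. Pads are 19 mm wide; open, the fingers measure 130 mm over their backs; the gripper's body (78 mm by 193 mm) begins 47 mm behind the grasp point.
Start: joints at [89.846, 20.546, 0.682, 0, -70.136, -16.507], TCP at [0.194, 0.647, 0.227] pointing down, gripper open.
Joint ranges: [-176.03, 176.03], [-82.01, 121.73], [-58.28, 71.71], [-173.87, 95.51], [-174.79, -0.11], [-173.66, 173.66]. Speed limits (degrees/s): [136.94, 136.94, 172.46, 180, 180, 180].

## Interface

Orientations are given as a 3x3 rotation matrix whose columns are the frame's x, y, z axes.
In Python, from rig import robot gives the robot as it stands. Calls block until the motion is done:
- robot.goto(position, orientation): joint-space move of the TCP to a pose.
- robot.servo_line(position, ori=None, speed=0.15): straight line of the TCP; ori=None keeps the orientation; speed is the mean speed in m/s.
- robot.movej(angles): joint-space move.
- robot.move_gripper(opening): opening from 0.0 (shut) to 1.0 (fully open); the grip force is fixed at half the most; returns when the fingers have stopped.
- robot.dwell(seconds).
- robot.ik(position, orientation): joint angles nearest the present ones, or None.
- robot.grab_frame(name): name is "side" or "top" or "wrist"; returns (picture, depth): 420x560x3 uint8, red, green, blue; 420x560 float32, m along the optical axis (not along the pixel's ray), 0 where there is no reading.
- robot.camera_info(name): a dict with "vfov" (degrees; the focal length in pixels is half the picture's height over the tangent of half this angle, whatever the lens; pixels are square), "cx", "cy" (the principal point, pixels), "view" (4x4, takes a point from world to camera coordinates); the wrist camera has in their place "T_tool_cam" (4x4, takes a point from camera to tool coordinates, whose origin is the TCP and whose axes are the flange's). Camera axes: x right, y down, z forward; pixel columns grow to the right and rows downward; lengths in m; the calibration is good to about 2 mm. A picture is of the moment at which its call begins: read the wrist's pose just before it. camera_info takes no time and is no camera call.
A pose or a line that the arm cannot do raises robot.Unreachable and nothing moves.
- robot.job_done(): hands the job in; it is judged then, once.
Readings, each from a call of its own:
- robot.read_t(): time.
- robot.read_qpos(): joint angles.
- robot.read_qvel(): joint speeds.
- robot.read_effort(): joint torques, N m.
- robot.read_position(): TCP position.
- robot.read_tcp_rot(): TCP orientation.
- robot.read_force(): force on the tool from outside, world axes, zero at the start.
- robot.read_ft_torque(): the same for the moment, N m.
- robot.read_grip_width(): opening from 0.0 (shut) to 1.0 (fully open).
- robot.read_finger_force(): force on a finger pad.
Only numpy, scipy, OpenCV 4.12 (cv2) and the standard library are available. Lean on these libraries where they do the work, as an engineer would, in place of code of your own. Each camera call takes 0.05 s, during which the arm holds its last target. There are 200 camera calls.

## Task

Make up the two kits from the stock laid out beside the trays, then let go of everything; the cream tube, the ampoule and the rubber stamp belong to neither kit and stay where they are. Oral kit, in the wide tray: push the carton, standing on its long edge, squarely and centrally into the spring clip until it is down on the tray floor, lay the tablet strip flat in the middle of its bed between the two end stops, and stand the dosing cup in the round well. Injection kit, in the narrow tray: press the syringe, centred over its two spring clips, down until it rests on the saddles, and stand the vial in the round well.

Things in the scene. Friction and masses are not known exactly. Their poses are not given: they have to be found in the camera images.
- oral_tray: Wide white oral kit tray, 200x160 mm (x, y), fixed. Origin: centre of underside; z up; floor top at z=4 mm, rim 16. Carton's steel clip at (-40, 40) along x, 64 long: leaves 25 apart up to z=11, mouth 44 wide at z=27; they spring aside, a firm push seats it. Cup well at (60, 40): 37 wide at floor, 52 at rim z=16. Strip's bed at (0, -32): crossbars with tops at z=8, end stops at x=+-53, z=13.
- injection_tray: Narrow white injection kit tray, 220x90 mm (x, y), fixed. Origin: centre of underside; z up; floor top at z=4 mm, rim 16. Syringe lies along x, middle at (-32, 0), in clips at x=-68 and +4, each 12 long: jaws 13 apart up to z=18, mouth 32 wide at z=32, saddle tops z=11; they spring aside, a firm push seats it. Vial well at (72, 0): 31 wide at floor, 44 at rim z=24.
- carton_mid (a point): Middle of the medicine carton that stands on its long edge in the stock: 95 x 28 mm seen from above, 46 mm high, red and white. x along the 95 mm length, y through the 28 mm thickness (grip it so), z up; starts 23 mm above the table. Either way round in the clip.
- tablet_strip: Flat grey tablet strip (blister), 84 x 36 mm, 5 mm thick; origin at the centre of its underside, x along its length, z up. Grip it across the 36 mm width. Either way round on its bed, same side up.
- dosing_cup: Small open clear plastic dosing cup, 40 mm wide at the rim, 30 mm at the foot, 36 mm tall; origin at the centre of its underside, z up. Grip it across the outside.
- syringe: Empty syringe lying flat, 128 mm long, barrel 16 mm wide, 18 mm high at the flange; origin under its middle at table level, y along its length (the orange cap end is -y, the plunger end +y), z up. The barrel, from y = -58 to +52 mm, has its underside 1 mm above the origin and its top at 17 mm. In the clips it may point either way along the tray.
- vial: Standing brown glass vial with a cap, 26 mm in diameter, 53 mm tall; origin at the centre of its underside, z up. Grip the body, which is solid up to 45 mm.
- cream_tube: Bystander: a white cream tube lying flat, 82 x 30 x 20 mm; origin at the middle of its underside, y along its length. Belongs to neither kit; leave it alone.
- ampoule: Bystander: a small clear glass ampoule lying flat, 64 x 12 x 12 mm; origin at the middle of its underside, y along its length. Leave it alone.
- stamp: Bystander: a rubber stamp with an upright black knob, 50 x 23 mm, 52 mm tall; origin at the centre of its underside. Leave it alone.

How it is judged (in metres and radians):
At the end, for the whole second after the job is handed in: Carton on edge, syringe on its saddles, vial and cup upright (all within 4 mm of fully down), strip flat on its bed (3 mm). Carton and syringe within 12 mm along, 6 across their clips, strip and these within 0.15 rad; strip 12, vial 8, cup 10 mm from centre. Let go, at rest (x of carton_mid in the frame of oral_tray between -0.052 and -0.028 m and y of carton_mid in the frame of oral_tray between 0.034 and 0.046 m and z of carton_mid in the frame of oral_tray below 0.031 m and angle between each of carton_mid, tablet_strip, dosing_cup, vial, syringe's own z axis and vertical below 0.15 rad and angle between the x axis of each of carton_mid, tablet_strip and the x axis of oral_tray, either way round below 0.15 rad and x of tablet_strip in the frame of oral_tray between -0.012 and 0.012 m and y of tablet_strip in the frame of oral_tray between -0.044 and -0.02 m and z of tablet_strip in the frame of oral_tray below 0.011 m and x of dosing_cup in the frame of oral_tray between 0.05 and 0.07 m and y of dosing_cup in the frame of oral_tray between 0.03 and 0.05 m and z of dosing_cup in the frame of oral_tray below 0.008 m and x of vial in the frame of injection_tray between 0.064 and 0.08 m and y of vial in the frame of injection_tray between -0.008 and 0.008 m and z of vial in the frame of injection_tray below 0.008 m and x of syringe in the frame of injection_tray between -0.044 and -0.02 m and y of syringe in the frame of injection_tray between -0.006 and 0.006 m and z of syringe in the frame of injection_tray below 0.014 m and angle between the y axis of syringe and the x axis of injection_tray, either way round below 0.15 rad and linear speed of each of vial, syringe, dosing_cup, tablet_strip below 0.02 m/s); the robot touches nothing.
It fails at once if the cream tube is moved by more than 25 mm (distance of cream_tube from where it was at the start of the episode above 0.025 m).
It fails at once if the ampoule is moved by more than 25 mm (distance of ampoule from where it was at the start of the episode above 0.025 m).
It fails at once if the rubber stamp is moved by more than 25 mm (distance of stamp from where it was at the start of the episode above 0.025 m).
It also fails if it takes over 120 s, if anything falls off the work surface, if the arm or the gripper's body presses on something with over 40 N, if the wrist force passes 120 N, or if a joint passes its speed limit or range.

## Working session

There is one attempt and no reset: what is moved stays moved. The work goes in short steps, each a Python script; the robot and the scene stay as the last script left them, time stands still between calls to the robot, and variables do not carry over. Pictures are saved under pics/ and viewed, at most 14 in all, crops included, and the job is handed in when it is done.

```bash
ls; mkdir -p pics
python3 - <<'E'
from rig import robot
import cv2,numpy as np
for n in ["top","side","wrist"]:
    im,d=robot.grab_frame(n); cv2.imwrite(f"pics/{n}0.png",im[:,:,::-1]); np.savez(f"pics/{n}0.npz",im=im,d=d)
    c=robot.camera_info(n); print(n,{k:np.round(v,4).tolist() for k,v in c.items()} , (d>0).mean(), d.min(),d.max())
print(robot.read_t(),robot.read_tcp_rot().round(3) if hasattr(robot.read_tcp_rot(),'round') else robot.read_tcp_rot())
E
```

```text
pics
top {'vfov': 56.3029, 'cx': 279.8489, 'cy': 207.5883, 'view': [[0.0253, -0.9997, 0.0028, -0.0619], [-0.9947, -0.0255, -0.0991, 0.5938], [0.0992, -0.0003, -0.9951, 0.8342], [0.0, 0.0, 0.0, 1.0]]} 0.9961862244897959 0.0 1.7552525
side {'vfov': 57.9481, 'cx': 277.7643, 'cy': 215.9707, 'view': [[0.9564, -0.2919, -0.0115, -0.5746], [-0.1661, -0.5109, -0.8435, 0.1141], [0.2403, 0.8086, -0.5371, 0.9537], [0.0, 0.0, 0.0, 1.0]]} 0.9961267006802721 0.0 2.8138092
wrist {'vfov': 58.4463, 'cx': 279.5078, 'cy': 202.6106, 'T_tool_cam': [[-0.0004, -0.9692, -0.2463, 0.0656], [1.0, -0.0004, -0.0001, 0.0001], [-0.0, -0.2463, 0.9692, -0.1588], [0.0, 0.0, 0.0, 1.0]]} 0.992470238095238 0.0 1.3778644
0.15 [[ 0.958 -0.287 -0.   ]
 [-0.287 -0.958 -0.001]
 [ 0.     0.001 -1.   ]]
```

View pics/top0.png

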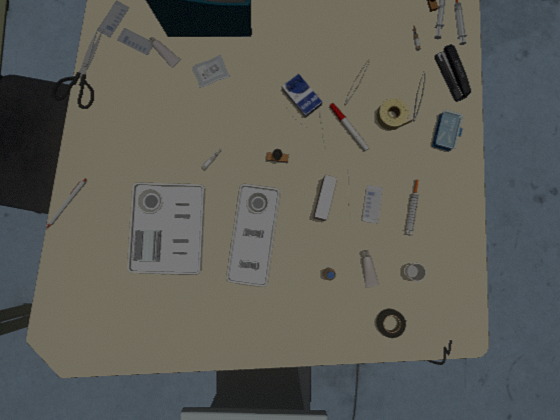

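View pics/side0.png

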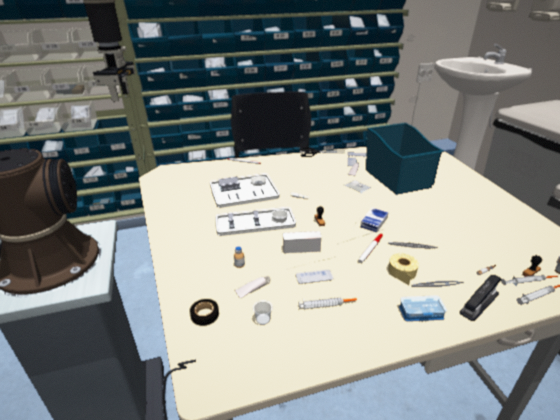

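The top view shows all the items. The stock is vial (328,273), cup (412,271), strip (372,204), syringe (412,208) with its cap up, and carton (325,197). The bystanders are tube (368,268), ampoule (212,158) and stamp (277,155). Both trays have their wells away from the robot, so tray +x is about world +x. The side view agrees.

```bash
cat > h.py <<'E'
import numpy as np,cv2
from rig import robot
def cam(name):
    """K(f,cx,cy), R,t: cam->world"""
    c=robot.camera_info(name); f=210/np.tan(np.radians(c["vfov"])/2)
    if name=="wrist":
        T=np.eye(4);T[:3,:3]=robot.read_tcp_rot();T[:3,3]=robot.read_position();T=T@np.array(c["T_tool_cam"])
    else: T=np.linalg.inv(np.array(c["view"]))
    return f,c["cx"],c["cy"],T
def ray(C,px,z):
    f,cx,cy,T=C; px=np.atleast_2d(np.asarray(px,float))
    d=np.c_[(px[:,0]-cx)/f,(px[:,1]-cy)/f,np.ones(len(px))]@T[:3,:3].T
    return T[:3,3]+d*((z-T[2,3])/d[:,2])[:,None]
def cloud(C,d):
    f,cx,cy,T=C; v,u=np.mgrid[:d.shape[0],:d.shape[1]]
    P=np.stack([(u-cx)/f*d,(v-cy)/f*d,d],-1)
    return P@T[:3,:3].T+T[:3,3]
def down(yaw):
    """tool down, finger-closing axis (tool y) at world angle yaw (deg)"""
    a=np.radians(yaw); y=np.array([np.cos(a),np.sin(a),0]); z=np.array([0,0,-1.])
    return np.c_[np.cross(y,z),y,z]
def pix(C,p):
    f,cx,cy,T=C; q=(np.asarray(p)-T[:3,3])@T[:3,:3]; return q[:2]/q[2]*f+[cx,cy]
E
python3 - <<'E'
from h import *
C=cam("top"); d=np.load("pics/top0.npz")["d"]; P=cloud(C,d)
for n,u,v,z in [("vial",328,273,.05),("cup",412,271,.03),("strip",372,204,.005),("syr",412,208,.015),("cart",325,197,.046),("tube",368,268,.015),("amp",212,158,.01),("stamp",277,155,.05),("oral",167,228,.004),("inj",253,235,.004),("tape",391,323,.02)]:
    p=ray(C,[u,v],z)[0]; print(n,p.round(3),"r",np.hypot(*p[:2]).round(3),"depth z",P[v,u].round(3))
for pos in ([.5,-.22,.25],[.48,.15,.25]):
  for yaw in (90,-90,0,180):
    print(pos,yaw,np.round(robot.ik(pos,down(yaw)),1) if robot.ik(pos,down(yaw)) is not None else None, down(yaw)[:,0])
E
```

```text
vial [ 0.457 -0.152  0.05 ] r 0.481 depth z [ 0.457 -0.152  0.053]
cup [ 0.464 -0.336  0.03 ] r 0.573 depth z [ 0.463 -0.346  0.001]
strip [ 0.611 -0.255  0.005] r 0.662 depth z [ 0.611 -0.256  0.004]
syr [ 0.603 -0.343  0.015] r 0.694 depth z [ 0.603 -0.342  0.017]
cart [ 0.619 -0.144  0.046] r 0.636 depth z [ 0.619 -0.144  0.044]
tube [ 0.468 -0.244  0.015] r 0.528 depth z [ 0.468 -0.244  0.017]
amp [0.707 0.111 0.01 ] r 0.715 depth z [0.706 0.11  0.011]
stamp [ 0.708 -0.038  0.05 ] r 0.709 depth z [ 0.708 -0.038  0.049]
oral [0.545 0.206 0.004] r 0.583 depth z [0.545 0.207 0.002]
inj [0.534 0.012 0.004] r 0.534 depth z [0.534 0.012 0.008]
tape [ 0.351 -0.294  0.02 ] r 0.458 depth z [ 0.348 -0.299 -0.   ]
[0.5, -0.22, 0.25] 90 [ -3.2   7.6 -13.6   0.  -68.9 -86.8] [-1.000000e+00  6.123234e-17  0.000000e+00]
[0.5, -0.22, 0.25] -90 [ -3.2   7.6 -13.6   0.  -68.9  93.2] [1.000000e+00 6.123234e-17 0.000000e+00]
[0.5, -0.22, 0.25] 0 None [-0.  1.  0.]
[0.5, -0.22, 0.25] 180 [ -3.2   7.6 -13.6   0.  -68.9   3.2] [-1.2246468e-16 -1.0000000e+00 -0.0000000e+00]
[0.48, 0.15, 0.25] 90 [  39.8    3.3  -18.4    0.   -68.3 -129.8] [-1.000000e+00  6.123234e-17  0.000000e+00]
[0.48, 0.15, 0.25] -90 [ 39.8   3.3 -18.4   0.  -68.3  50.2] [1.000000e+00 6.123234e-17 0.000000e+00]
[0.48, 0.15, 0.25] 0 [ 39.8   3.3 -18.4   0.  -68.3 140.2] [-0.  1.  0.]
[0.48, 0.15, 0.25] 180 [ 39.8   3.3 -18.4   0.  -68.3 -39.8] [-1.2246468e-16 -1.0000000e+00 -0.0000000e+00]
```

Run:
```python
from h import *
import pickle
for n,p in [("tray",[.57,.115,.22]),("stock",[.57,-.23,.22])]:
    robot.goto(p,down(-90)); robot.dwell(.3)
    C=cam("wrist"); im,d=robot.grab_frame("wrist"); cv2.imwrite(f"pics/{n}1.png",im[:,:,::-1]); pickle.dump((C,im,d),open(f"pics/{n}1.pkl","wb"))
    P=cloud(C,d); print(n,robot.read_t(),robot.read_position(),np.median(P[...,2]),(d>0).mean())
```

```text
tray 2.825 [0.56997558 0.11527679 0.21995459] 0.00495709752780199 0.9925297619047619
stock 4.475 [ 0.57021838 -0.22931698  0.22002296] 0.0019322810622329212 0.9925042517006802
```

View pics/tray1.png

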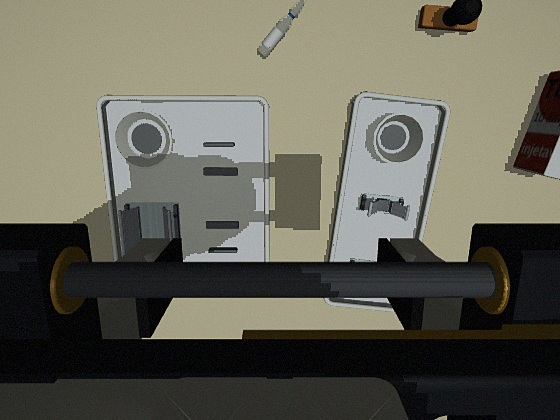

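View pics/stock1.png

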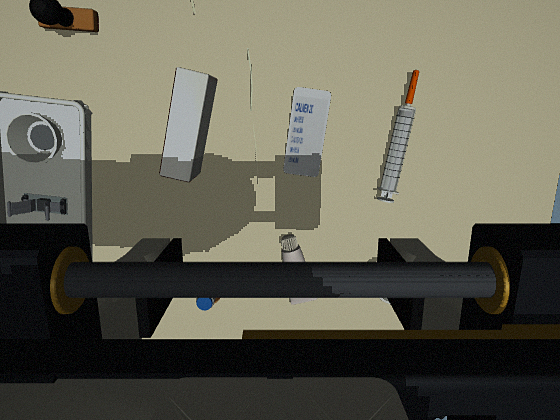

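The tray wrist view shows both trays, with wells at (147,138) and (395,138), but the gripper hides everything below row 220. In the stock view the carton (188,125), strip (307,130) and syringe (398,150) are clear, while the vial and cup are hidden. I'll take two more shots from further back.

```bash
cat > ortho.py <<'E'
from h import *
import pickle
def ortho(tags,x0,x1,y0,y1,res=.001):
    """height and colour map seen from above: row = (x1-x)/res, col=(y1-y)/res"""
    H=np.full((int((x1-x0)/res),int((y1-y0)/res)),np.nan); I=np.zeros(H.shape+(3,),np.uint8)
    for t in tags:
        C,im,d=pickle.load(open(f"pics/{t}.pkl","rb")); P=cloud(C,d).reshape(-1,3); c=im.reshape(-1,3)
        m=(d.ravel()>.2)&(P[:,2]<.1)&(np.abs(P[:,2]+.01)<.1); P,c=P[m],c[m]
        r=((x1-P[:,0])/res).astype(int); q=((y1-P[:,1])/res).astype(int)
        k=(r>=0)&(q>=0)&(r<H.shape[0])&(q<H.shape[1]); o=np.argsort(P[k,2])
        h=np.full(H.shape,np.nan); h[r[k][o],q[k][o]]=P[k,2][o]; 
        J=np.zeros_like(I); J[r[k][o],q[k][o]]=c[k][o]; w=np.isnan(H)&~np.isnan(h); H[w]=h[w]; I[w]=J[w]
    return H,I
E
python3 - <<'E'
from ortho import *
for n,p in [("stock2",[.44,-.23,.22]),("tray2",[.44,.115,.22])]:
    robot.goto(p,down(-90)); robot.dwell(.3)
    C=cam("wrist"); im,d=robot.grab_frame("wrist"); pickle.dump((C,im,d),open(f"pics/{n}.pkl","wb"))
print(robot.read_t())
H,I=ortho(["tray1","tray2"],.4,.7,-.09,.34,.001)
A=cv2.resize(I[:,:,::-1],None,fx=1.8,fy=1.8,interpolation=cv2.INTER_NEAREST)
cv2.imwrite("pics/ot.png",A)
H,I=ortho(["stock1","stock2"],.4,.7,-.40,-.1,.001)
B=cv2.resize(I[:,:,::-1],None,fx=1.8,fy=1.8,interpolation=cv2.INTER_NEAREST)
cv2.imwrite("pics/os.png",B)
E
```

```text
7.0583
```

View pics/ot.png

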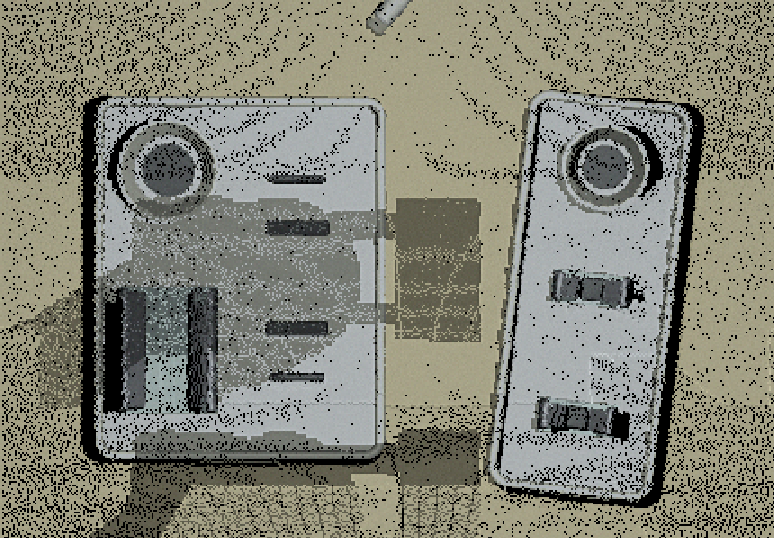

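View pics/os.png

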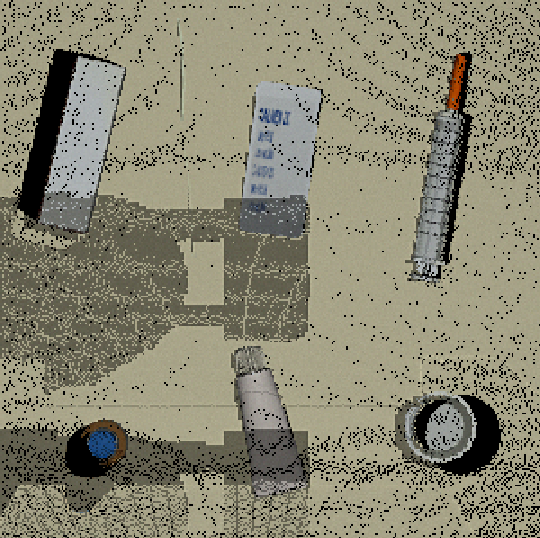

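The ortho maps are clean: oral tray around (235,280) with the clip at (160,350) and cup well at (168,168), and the injection tray slightly turned. The stock is easy to separate by height. Now to measure poses.

```bash
cat > meas.py <<'E'
from ortho import *
def pts(H,x1,y1,lo,hi,box,res=.001):
    r,c=np.nonzero((H>lo)&(H<hi)); x=x1-(r+.5)*res; y=y1-(c+.5)*res
    k=(x>box[0])&(x<box[1])&(y>box[2])&(y<box[3]); return np.c_[x,y][k], H[r,c][k]
def clean(p,res=.001):
    q=np.round(p/res).astype(int); o=q.min(0); M=np.zeros(q.max(0)-o+9,np.uint8); M[tuple((q-o+4).T)]=255
    M=cv2.morphologyEx(M,cv2.MORPH_CLOSE,np.ones((5,5))); n,L,s,_=cv2.connectedComponentsWithStats(M)
    b=1+np.argmax(s[1:,4]); return p[L[tuple((q-o+4).T)]==b]
def rect(p):
    (cx,cy),(w,h),a=cv2.minAreaRect((p*1000).astype(np.float32))
    if w<h: w,h,a=h,w,a+90
    return np.array([cx,cy])/1000,w,h,(a+90)%180-90   # long axis angle from world x
E
python3 - <<'E'
from meas import *
H,I=ortho(["tray1","tray2"],.4,.72,-.12,.36)
for n,b in [("oral",(.42,.66,.125,.32)),("inj",(.4,.66,-.06,.085))]:
    p,z=pts(H,.72,.36,.009,.035,b); c,w,h,a=rect(clean(p)); print(n,c.round(4),round(w,1),round(h,1),round(a,2))
    R=np.array([[np.cos(np.radians(a)),-np.sin(np.radians(a))],[np.sin(np.radians(a)),np.cos(np.radians(a))]])
    q=(p-c)@R
    for f in ([(60,40),(-40,40),(0,-32)] if n=="oral" else [(72,0),(-68,0),(4,0)]):
        k=(np.abs(q-np.array(f)/1000)<[.03,.034]).all(1) if n=="oral" else (np.abs(q-np.array(f)/1000)<[.023,.03]).all(1)
        if f[0]==0: k=(np.abs(q-np.array(f)/1000)<[.07,.03]).all(1)
        Q=q[k]; print("  ",f,k.sum(),"mid",((Q.min(0)+Q.max(0))/2*1000).round(1),"ext",((Q.max(0)-Q.min(0))*1000).round(1),"zmax",np.nanpercentile(z[k],98).round(4))
H,I=ortho(["stock1","stock2"],.38,.72,-.42,-.08)
print("table z",np.nanmedian(H))
for n,lo,hi,b in [("carton",.038,.06,(.52,.7,-.19,-.1)),("carton_all",.01,.06,(.52,.7,-.19,-.1)),("strip",.0035,.012,(.54,.68,-.31,-.2)),("syringe",.004,.03,(.5,.7,-.38,-.31)),("vial",.045,.06,(.42,.5,-.19,-.12)),("vialbody",.02,.06,(.42,.5,-.19,-.12)),("cuprim",.028,.045,(.41,.52,-.39,-.29))]:
    p,z=pts(H,.72,-.08,lo,hi,b)
    if n=="strip": pass
    p=clean(p); c,w,h,a=rect(p); cc,r=cv2.minEnclosingCircle((p*1000).astype(np.float32))
    print(n,len(p),c.round(4),round(w,1),round(h,1),"ang",round(a,2),"circ",np.round(cc,1),round(r,1),"z",np.median(z).round(4))
# syringe colour: orange cap end
C,im,d=pickle.load(open("pics/stock1.pkl","rb")); h=cv2.cvtColor(im,cv2.COLOR_RGB2HSV); m=(h[...,0]>3)&(h[...,0]<16)&(h[...,1]>190)&(h[...,2]>120); m[:,:350]=0; m[210:]=0
v,u=np.nonzero(m); p=ray(C,np.c_[u,v],.009); print("cap",len(p),p.min(0).round(3),p.max(0).round(3))
E
```

```text
oral [0.545 0.207] 203.0 163.0 0.0
   (60, 40) 980 mid [60.5 40. ] ext [56. 57.] zmax 0.0178
   (-40, 40) 1368 mid [-40.  39.] ext [59. 53.] zmax 0.0301
   (0, -32) 393 mid [  1. -32.] ext [113.  33.] zmax 0.0148
inj [0.5355 0.0118] 223.6 93.6 -6.71
   (72, 0) 814 mid [72.   0.6] ext [46. 49.] zmax 0.0259
   (-68, 0) 405 mid [-67.2   0.3] ext [15.4 42.2] zmax 0.0346
   (4, 0) 496 mid [3.9 0.1] ext [16.4 43.3] zmax 0.0346
table z 0.0007361558764246712
carton 2657 [ 0.6196 -0.1451] 96.0 29.5 ang -13.24 circ [ 619.5 -145. ] 49.0 z 0.0467
carton_all 2675 [ 0.6196 -0.1451] 96.1 29.5 ang -13.24 circ [ 619.5 -145.5] 49.2 z 0.0467
strip 2944 [ 0.6115 -0.2553] 84.2 36.6 ang -7.13 circ [ 611.5 -255. ] 44.3 z 0.0056
syringe 1545 [ 0.6069 -0.3453] 126.7 18.4 ang -8.67 circ [ 606.8 -345.9] 63.4 z 0.0156
vial 243 [ 0.4538 -0.1573] 17.7 17.0 ang 45.0 circ [ 453.6 -156.8] 9.2 z 0.0529
vialbody 442 [ 0.4554 -0.1594] 25.5 21.9 ang 33.69 circ [ 453.9 -158.2] 13.5 z 0.0494
cuprim 324 [ 0.463 -0.345] 39.0 39.0 ang -90.0 circ [ 462.8 -344.4] 20.3 z 0.0359
cap 158 [ 0.64  -0.359  0.009] [ 0.67  -0.35   0.009]
```

```bash
cat > act.py <<'E'
from h import *
ORAL=(np.array([.545,.207]),0.0); INJ=(np.array([.5355,.0118]),-6.71)
def tray(t,x,y):
    c,a=t; s,k=np.sin(np.radians(a)),np.cos(np.radians(a)); return c+np.array([[k,-s],[s,k]])@np.array([x,y])/1000
def grip(mm): robot.move_gripper(min(1,mm/88))
def state(m): print(m,"t",round(robot.read_t(),2),"w",round(robot.read_grip_width()*88,1),"pad",np.round(robot.read_finger_force(),1),"F",np.round(robot.read_force(),1),"p",np.round(robot.read_position(),4))
def pick(xy,yaw,z,pre,up=.16):
    R=down(yaw); robot.goto([*xy,up],R); grip(pre); robot.servo_line([*xy,z],speed=.15)
    grip(0); state("grip"); robot.servo_line([*xy,up],speed=.2); state("lift")
def above(xy,yaw,z,up=.16,speed=.12):
    robot.goto([*xy,up],down(yaw)); robot.servo_line([*xy,z],speed=speed); state("down")
def release(mm,up=.16):
    grip(mm); p=robot.read_position(); robot.servo_line([p[0],p[1],up],speed=.2); state("free")
E
python3 - <<'E'
from act import *
pick([.4535,-.157],-90,.024,50)
v=tray(INJ,72,0); print(v)
above(v,-96.71,.024+.006); release(48)
pick([.4628,-.3447],-90,.015,54)
v=tray(ORAL,60,40); print(v)
above(v,-90,.015+.006); release(54)
E
```

```text
grip t 10.58 w 24.1 pad 30.0 F [-0.7 -0.1  3.6] p [ 0.4537 -0.157   0.0243]
lift t 11.42 w 24.1 pad 30.0 F [-1.  -0.3 -0.5] p [ 0.4527 -0.1568  0.1589]
[0.60700682 0.00338723]
down t 13.54 w 24.2 pad 30.0 F [ 0.1 -0.4  1.1] p [0.6076 0.0034 0.0308]
free t 14.99 w 48.3 pad 0.0 F [-0.3  0.3 -0.8] p [0.6061 0.0033 0.1588]
grip t 18.34 w 37.9 pad 30.0 F [0.2 2.  5.5] p [ 0.4632 -0.3448  0.0156]
lift t 19.22 w 37.8 pad 30.0 F [-0.5  0.3 -0.6] p [ 0.462  -0.3442  0.1587]
[0.605 0.247]
down t 22.7 w 37.9 pad 30.0 F [-0.4  0.9  0.1] p [0.6055 0.2474 0.0218]
free t 24.09 w 54.2 pad 0.0 F [ 0.4 -0.6 -0.8] p [0.6042 0.2467 0.1588]
```

Run:
```python
from act import *
pick([.6115,-.2553],-90-7.13,.002,56)
above(tray(ORAL,0,-32),-90,.0115); release(46)
pick([.6069,-.3453],-90-8.67,.003,40)
v=tray(INJ,-32,0); above(v,-96.71,.040)
for z in (.032,.026,.022,.018,.015,.0135):
    robot.servo_line([*v,z],speed=.05); state("push")
im,d=robot.grab_frame("top"); cv2.imwrite("pics/t3.png",im[:,:,::-1])
```

```text
grip t 27.9 w 35.1 pad 30.0 F [-0.3  0.3  2.9] p [ 0.6117 -0.2554  0.0024]
lift t 28.84 w 34.9 pad 30.0 F [ 0.4  0.7 -0.1] p [ 0.6106 -0.255   0.1585]
down t 31.82 w 34.9 pad 30.0 F [-0.2  0.1  0. ] p [0.5455 0.1753 0.0122]
free t 33.19 w 46.3 pad 0.0 F [ 0.3  0.2 -0.5] p [0.5443 0.1747 0.1589]
grip t 37.2 w 16.3 pad 30.0 F [-0.7  0.4  3.2] p [ 0.6071 -0.3453  0.0034]
lift t 38.13 w 16.4 pad 30.0 F [-0.9 -0.  -1.1] p [ 0.6061 -0.3449  0.1585]
down t 40.68 w 16.3 pad 30.0 F [-0.5  0.2  1. ] p [0.5042 0.0156 0.0405]
push t 40.99 w 16.4 pad 30.0 F [-0.2 -0.3  0.4] p [0.5035 0.0155 0.0319]
push t 41.26 w 16.6 pad 30.0 F [-0.5  0.1 -0.3] p [0.5034 0.0154 0.0256]
push t 41.51 w 16.3 pad 30.0 F [ 1.7 -0.3  1.2] p [0.5042 0.0156 0.022 ]
push t 41.76 w 16.2 pad 30.0 F [ 3.8  0.1 -0.9] p [0.5043 0.0157 0.018 ]
push t 42.01 w 16.1 pad 30.0 F [ 3.4 -1.  -2.2] p [0.5038 0.0156 0.0148]
push t 42.26 w 16.5 pad 30.0 F [-1.2  0.4 10.7] p [0.5038 0.0156 0.0142]
```

Run:
```python
from act import *
release(36)
pick([.6196,-.1451],-90-13.24,.029,60)
v=tray(ORAL,-40,40); above(v,-90,.056)
for z in (.050,.045,.041,.038,.035,.0325):
    robot.servo_line([*v,z],speed=.05); state("push")
```

```text
free t 43.79 w 35.9 pad 0.0 F [ 0.1  0.1 -1. ] p [0.5028 0.0153 0.159 ]
grip t 46.9 w 28.1 pad 30.0 F [-0.3 -0.1  3.3] p [ 0.6197 -0.1451  0.0292]
lift t 47.71 w 27.8 pad 30.0 F [-0.3  0.1 -0.7] p [ 0.6187 -0.1449  0.1587]
down t 50.23 w 27.9 pad 30.0 F [ 1.1  0.2 -1.2] p [0.5055 0.2473 0.0567]
push t 50.5 w 28.2 pad 30.0 F [ 0.8 -0.4 -0.9] p [0.5049 0.247  0.05  ]
push t 50.75 w 27.9 pad 30.0 F [-0.4 -0.1 -1.3] p [0.5048 0.2469 0.0447]
push t 51.0 w 27.8 pad 30.0 F [ 1.1 -0.9 -1.2] p [0.5053 0.2471 0.041 ]
push t 51.25 w 27.9 pad 30.0 F [ 2.3  0.1 -2.4] p [0.5052 0.2471 0.0379]
push t 51.5 w 27.9 pad 30.0 F [ 1.7  1.  -2.3] p [0.5048 0.2469 0.0346]
push t 51.75 w 28.0 pad 30.0 F [-0.7 -0.3  6.5] p [0.5051 0.2471 0.0331]
```

Run:
```python
from act import *
from meas import *
release(48)
for n,p in [("tray3",[.57,.115,.22]),("tray4",[.43,.115,.22])]:
    robot.goto(p,down(-90)); robot.dwell(.3)
    C=cam("wrist"); im,d=robot.grab_frame("wrist"); pickle.dump((C,im,d),open(f"pics/{n}.pkl","wb"))
print(robot.read_t())
H,I=ortho(["tray3","tray4"],.4,.72,-.12,.36)
cv2.imwrite("pics/o3.png",cv2.resize(I[:,:,::-1],None,fx=1.6,fy=1.6,interpolation=cv2.INTER_NEAREST))
def rep(n,t,f,half,lo,hi):
    c,a=t; s,k=np.sin(np.radians(a)),np.cos(np.radians(a)); R=np.array([[k,-s],[s,k]])
    p,z=pts(H,.72,.36,lo,hi,(.4,.72,-.12,.36)); q=(p-c)@R*1000; m=(np.abs(q-f)<half).all(1)
    w=clean(q[m]/1000); cc,L,h,an=rect(w); print(n,m.sum(),"c",(cc*1000).round(1),round(L,1),round(h,1),round(an,1),"z",np.percentile(z[m],[10,50,90]).round(4))
rep("carton",ORAL,(-40,40),(60,25),.04,.07)
rep("strip",ORAL,(0,-32),(50,30),.0105,.02)
rep("cup",ORAL,(60,40),(30,30),.033,.06)
rep("vial",INJ,(72,0),(25,25),.045,.07)
rep("syr",INJ,(-32,0),(70,9),.02,.045)
```

```text
free t 53.14 w 48.0 pad 0.0 F [ 0.3  0.1 -0.4] p [0.5042 0.2466 0.1589]
55.1417
carton 2571 c [-39.5  40. ] 96.0 29.0 0.0 z [0.0498 0.0508 0.0517]
strip 2998 c [  0.5 -31.5] 84.0 36.0 0.0 z [0.0127 0.0136 0.0145]
cup 341 c [60.  40.5] 40.0 39.0 -90.0 z [0.0367 0.0401 0.0411]
vial 220 c [72.5  1.6] 17.0 17.0 -19.9 z [0.0538 0.0572 0.0581]
syr 1504 c [-31.6   0. ] 127.4 17.9 -0.0 z [0.0222 0.0266 0.0284]
```

View pics/o3.png

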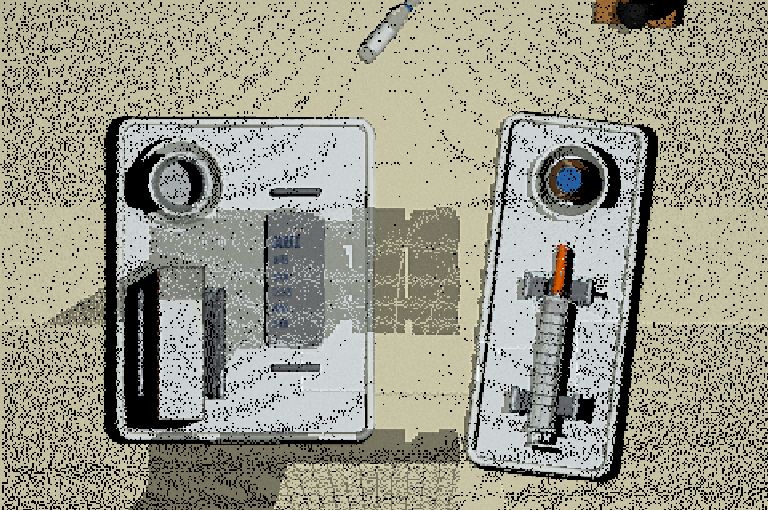

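All five parts are seated, centred and level: carton top at 50.8 mm, strip at 13.6, cup at 40.1, vial at 57.2, and the syringe 11 mm above where it lay on the table. The gripper is empty and clear, so I'm handing in.

```bash
python3 -c "
from rig import robot
print(robot.job_done(),robot.read_t())"
```

```text
the job is handed in; nothing more can be done
the job is handed in; nothing more can be done
```

I made up both kits and handed the job in. The final camera check put every part within 2 mm of its target position and about 1 mm of its seated height, and the last clock reading was 55 s. I never moved to the cream tube, ampoule or stamp, though I did not re-measure their positions; the hand-in returned no verdict.

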